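# Half-open the ejector air, then wait over the die with the tweezers set to the line

### The job

Turn the lever of the ejector's air tap to its half-open mark (45 degrees) and let go of it, so that the die will float its eyelet up. Then pick the sprung tweezers up off their rest and hold them level with both tips about 15 mm above the round face of the die, squeezed until the tips are 8 mm apart (the fin on the moving leg meets the line on the cross tongue). Finish holding them there, with the gap steady; leave the cup, mallet, rivet setter and parts tray where they are.

Things in the scene. Friction and masses are not known exactly. Their poses are not given: they have to be found in the camera images.
- manifold: Air tap: fixed grey block 70 x 70 x 40 mm, with a brass pipe stub out of its +x and -x faces (10 mm radius, to 65 mm from the centre). Origin: centre of its underside, on the table. A brass stem rises from the middle and carries the lever. A white rib on the block's top, in the direction half way between the block's -y and +x, marks half open.
- tap (a joint): Angle of the tap's lever in rad, anticlockwise seen from above: 0 = closed, lever along the block's -y; 1.571 = fully open, lever along the block's +x; 0.785 = half open, above the white rib. Starts nearly closed. It stays where it is left (friction 0.12 Nm, no spring).
- tap_axis (a point): Point on the tap's vertical turning axis, 68 mm above the table, at the mid height of the lever.
- tap_grip (a point): Point on the lever 60 mm out from the axis, at mid height (68 mm above the table). The lever is a straight bar 14 mm wide and 12 mm high that ends 83 mm from the axis; from 40 to 83 mm it has a black rubber sleeve 15 mm wide. The block's top lies 22 mm below the lever's underside.
- rest: Wooden tweezer rest, fixed: a plank 160 x 80 x 6 mm (from x = -95 to +65 mm) with two cross bars, each 12 mm wide in x, 70 mm long in y, tops 34 mm above the table, centred at x = -78 and +48 mm. Origin: underside, on the table, about below the tweezers' finger pads. The fingers fit between the bars, beside the pads.
- tweezers: Steel sprung tweezers, 200 mm long, about 150 g, loose on the rest's bars (underside 34 mm above the table). Origin: underside, between the finger pads; x runs to the tips (x = +75 mm), spring hinge at x = -105, back end at -127; z up; fixed leg at +y, moving leg at -y. Legs 10 mm high. Spring: about 11 N on the pads at the marked gap. At that gap the x axis is the mid line.
- pad_a (a point): Centre of the outer face of the fixed leg's finger pad (pad 40 mm long in x, 16 mm high from the underside; this point 8 mm up, y = +15 mm).
- pad_b (a point): Centre of the outer face of the moving leg's finger pad, same size (y = -24 mm at rest, -15 mm at the marked gap). Over the pads it is 39 mm at rest and 30 mm, faces parallel, at the marked 8 mm tip gap; each mm less over the pads closes the tips 1.7 mm.
- gap_line (a point): Black line on the cross tongue that reaches from the fixed leg over the moving leg, 46 mm towards the tips from the pads. A small upright fin on the moving leg, just beyond the tongue, meets the line at the marked gap.
- jaw (a joint): Closing angle of the moving leg in rad: 0 = sprung open (tip gap 24 mm), 0.089 = marked gap (8 mm), 0.13 = nearly shut; the tip gap is about 24 mm minus 180 mm times the angle.
- tip_a (a point): Inner face of the fixed leg's tip, at mid height (5 mm above the legs' underside).
- tip_b (a point): Inner face of the moving leg's tip, at mid height. The distance from tip_a to tip_b is the tip gap.
- die: Setting die, fixed: dark steel base 76 x 76 x 18 mm with a round steel post 28 mm across in the middle (a 38 mm collar to 28 mm height) whose flat top face is 52 mm above the table. Origin: centre of the underside.
- die_top (a point): Centre of the die's round top face, 52 mm above the table.
- pot: Bystander, loose: clear plastic cup, 70 mm across and 60 mm high. Origin: centre of its underside.
- mallet: Bystander, loose: wooden mallet lying on its side, head 44 x 85 mm, handle 170 mm along its -x. Origin: centre of its underside (below the head).
- setter: Bystander, loose: upright steel rivet setter, 24 mm across and 100 mm tall. Origin: centre of its underside.
- tray: Bystander, loose: shallow clear parts tray 120 x 170 x 35 mm. Origin: centre of its underside.
Not all that is in view belongs to the job. Leave any red look-alike of the tweezers alone.

How it is judged:
By the outcome, as a careful person would: the job done as asked, in the order asked, and still so for the second after the job is handed in, while the arm keeps its last pose, push and grip.
It also fails if it takes over 67 s, if anything falls off the work surface, if the arm or the gripper's body presses on something with over 40 N, if the wrist force passes 120 N, or if a joint passes its speed limit or range.

### The arm

A 7-joint arm with a two-finger parallel gripper is mounted at the origin on the work surface. World frame = base frame: x ahead of the robot, y to its left, z up, the work surface at z = 0. Lengths are in mm, angles in rad, forces in N, time in s.
With the tool pointing down it reaches from about 400 to 925 mm from the base axis. Payload 5.6 kg.
Tool frame: the origin (TCP) lies midway between the tips of the shut fingers; the grasp point (between the pads) lies 19 mm behind it; z points along the fingers, x is the direction in which the jaws open and shut, and the axes are right-handed (so a half turn about z gives the same grasp; the last joint's range is limited). The gripper opens to 85 mm and grips with 20 to 120 N. Pads are 22 mm wide; open, the fingers measure 114 mm over their backs; the gripper's body (76 mm by 85 mm) begins 54 mm behind the grasp point. The pads swing forward as they close: fully open they stand 13 mm farther back than shut.
Start: joints at [1.22, 0.468, -0.012, 1.603, 0.006, 1.071, -0.056], TCP at [196.885, -619.471, 231.29] pointing down, gripper open.
Joint ranges: [-2.53, 2.53], [-0.31, 2.02], [-1.57, 1.55], [0.28, 2.44], [-1.29, 4.43], [0.15, 1.84], [-2.92, 2.92]. Speed limits (rad/s): [2.57, 2.57, 3.14, 3.14, 3.14, 3.14, 3.14].

### API

Orientations are given as a rotation vector (axis times angle).
In Python, from bench import manip gives the robot as it stands. Calls block until the motion is done:
- manip.move_pose(position, orientation): joint-space move of the TCP to a pose.
- manip.move_l(position, frame=None, feed=150, f_stop=None): straight line of the TCP; frame=None keeps the orientation; feed is the mean speed in mm/s. With f_stop (N) it stops when the force on the tool has changed by that much, and returns True; else False.
- manip.move_j(angles): joint-space move.
- manip.command_gripper(opening, strength=None): opening from 0.0 (shut) to 1.0 (fully open); strength is the grip in N (None keeps the last); returns when the fingers have stopped.
- manip.hold(seconds).
- manip.ik(position, orientation): joint angles nearest the present ones, or None.
- manip.camera(name): name is "scene" or "top" or "wrist"; returns the picture (480x640x3 uint8, blue, green, red); there is no depth.
- manip.camera_info(name): a dict with "camera_matrix" (3x3 intrinsics, pixels), "xyz" and "orientation" of the camera in the world; the wrist camera has in their place "mount" (4x4, takes a point from camera to tool coordinates, whose origin is the TCP and whose axes are the tool frame's). Camera axes: x right, y down, z forward; pixel columns grow to the right and rows downward; lengths in mm; the calibration is good to about 2 mm. A picture is of the moment at which its call begins: read the wrist's pose just before it. camera_info takes no time and is no camera call.
A pose or a line that the arm cannot do raises manip.MotionError and nothing moves.
- manip.sign_off(): hands the job in, once; it reports no verdict.
Readings, each from a call of its own:
- manip.current_clock(): time.
- manip.current_joint_pos(): joint angles.
- manip.current_joint_velocities(): joint speeds.
- manip.current_effort(): joint torques, N m.
- manip.current_eef_pos(): TCP position.
- manip.current_tool_rot(): TCP orientation.
- manip.current_force(): force on the tool from outside, world axes, zero at the start.
- manip.current_moment(): the same for the moment, N m.
- manip.current_gripper_width(): opening from 0.0 (shut) to 1.0 (fully open).
Only numpy, scipy, OpenCV 4.12 (cv2) and the standard library are available. Lean on these libraries where they do the work, as an engineer would, in place of code of your own. Each camera call takes 0.05 s, during which the arm holds its last target.

## Working session

There is one attempt and no reset: what is moved stays moved. The work goes in short steps, each a Python script; the robot and the scene stay as the last script left them, time stands still between calls to the robot, and variables do not carry over. Pictures are saved under pics/ and viewed, and the job is handed in when it is done.

```bash
ls; mkdir -p pics
python3 - <<'E'
from bench import manip
import cv2
print(manip.current_clock(), manip.current_tool_rot(), manip.current_gripper_width())
for n in("scene","top","wrist"):
    print(n,manip.camera_info(n)); cv2.imwrite(f"pics/{n}0.png",manip.camera(n))
E
```

```text
pics
0.0 [-2.53475494e+00  1.85430581e+00  2.36736014e-03] 1.0024352754676962
scene {'camera_matrix': array([[474.25189542,   0.        , 322.59096871],
       [  0.        , 474.25189542, 239.79462563],
       [  0.        ,   0.        ,   1.        ]]), 'xyz': array([1301.70414859, -269.3482228 ,  797.43519102]), 'orientation': array([-1.92618381, -1.4161639 ,  0.64230467])}
top {'camera_matrix': array([[497.63493525,   0.        , 316.362142  ],
       [  0.        , 497.63493525, 241.33366957],
       [  0.        ,   0.        ,   1.        ]]), 'xyz': array([ 252.10788952,   -3.7535889 , 1258.53820579]), 'orientation': array([-2.07629392,  2.14607766, -0.22002741])}
wrist {'camera_matrix': array([[367.76610512,   0.        , 316.82630508],
       [  0.        , 367.76610512, 239.98331695],
       [  0.        ,   0.        ,   1.        ]]), 'mount': array([[ 9.99998696e-01, -2.71229847e-04, -1.59192312e-03,
        -1.04739671e+00],
       [ 7.03924197e-04,  9.60421830e-01,  2.78548762e-01,
        -7.11271404e+01],
       [ 1.45336698e-03, -2.78549519e-01,  9.60420769e-01,
        -1.41664629e+02],
       [ 0.00000000e+00,  0.00000000e+00,  0.00000000e+00,
         1.00000000e+00]])}
```

View pics/scene0.png

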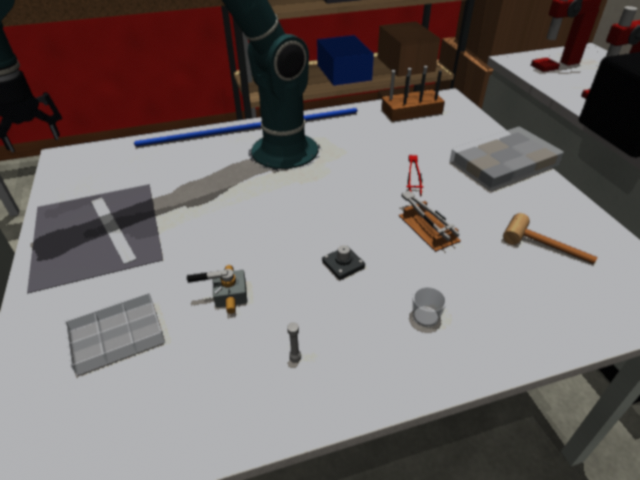

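View pics/top0.png

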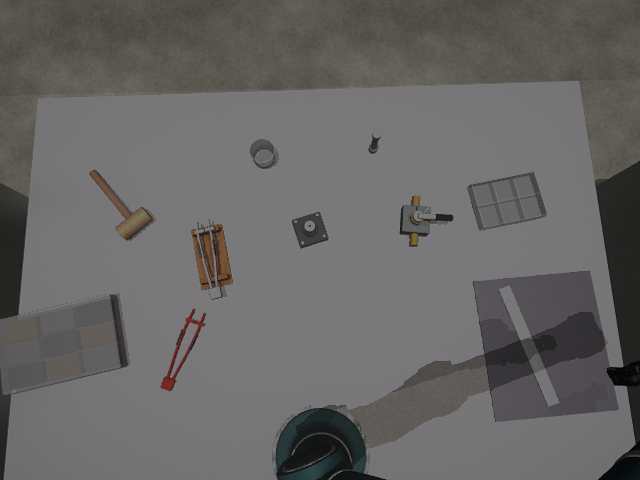

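View pics/wrist0.png

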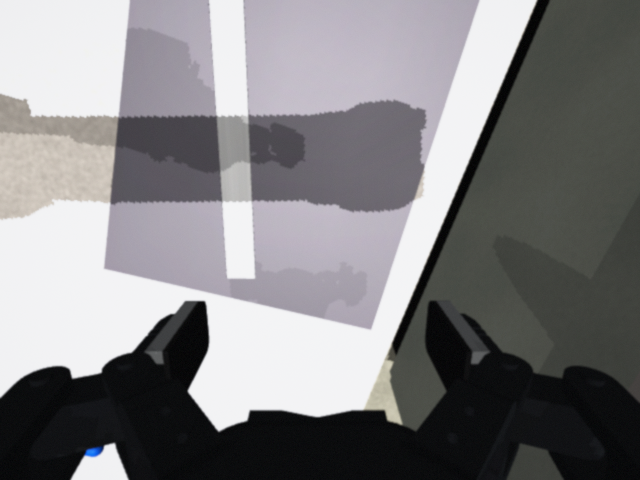

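```bash
cat > h.py <<'E'
from bench import manip
import numpy as np, cv2
from scipy.spatial.transform import Rotation as R
def cam(n,tcp=None,rv=None):
    c=manip.camera_info(n)
    if n=="wrist":
        T=np.eye(4);T[:3,:3]=R.from_rotvec(rv).as_matrix();T[:3,3]=tcp
        T=T@c["mount"]; return c["camera_matrix"],T[:3,:3],T[:3,3]
    return c["camera_matrix"],R.from_rotvec(c["orientation"]).as_matrix(),np.array(c["xyz"])
def plane(C,uv,z):
    K,Rm,p=C; uv=np.atleast_2d(uv).astype(float)
    d=np.c_[uv,np.ones(len(uv))]@np.linalg.inv(K).T@Rm.T
    return p+d*((z-p[2])/d[:,2])[:,None]
def proj(C,P):
    K,Rm,p=C; q=(np.atleast_2d(P)-p)@Rm@K.T
    return q[:,:2]/q[:,2:]
def wsnap(name):
    t=manip.current_eef_pos();r=manip.current_tool_rot()
    im=manip.camera("wrist"); cv2.imwrite(f"pics/{name}.png",im)
    np.savez(f"pics/{name}.npz",t=t,r=r); return im,cam("wrist",t,r)
def wload(name):
    d=np.load(f"pics/{name}.npz"); return cv2.imread(f"pics/{name}.png"),cam("wrist",d['t'],d['r'])
def down(yaw): # tool z down, tool x at yaw in world
    return (R.from_euler('z',yaw)*R.from_rotvec([np.pi,0,0])).as_rotvec()
E
python3 - <<'E'
from h import *
C=cam("top")
for n,uv,z in [("block",(415,220),40),("pipe+",(416,197),20),("pipe-",(413,244),20),("lever end",(452,218),68),("stem",(417,216),68),("die",(310,227),52),("hinge",(215,295),39),("tips",(205,224),39),("restbl",(203,289),6),("cup",(263,155),0),("setter",(376,135),100),("redtip",(197,312),10)]:
    print(n,plane(C,uv,z)[0].round())
im=cv2.imread("pics/top0.png")
a=cv2.resize(im[200:310,170:260],None,fx=5,fy=5,interpolation=2);b=cv2.resize(im[180:260,390:460],None,fx=5,fy=5,interpolation=2)
b=cv2.copyMakeBorder(b,0,a.shape[0]-b.shape[0],0,0,0)
cv2.imwrite("pics/z.png",np.hstack([a,b]))
E
```

```text
block [ 556. -258.   40.]
pipe+ [ 622. -269.   20.]
pipe- [ 499. -252.   20.]
lever end [ 551. -344.   68.]
stem [ 559. -258.   68.]
die [544.   7.  52.]
hinge [384. 245.  39.]
tips [564. 272.  39.]
restbl [403. 282.   6.]
cup [759. 128.   0.]
setter [ 762. -164.  100.]
redtip [346. 296.  10.]
```

View pics/z.png

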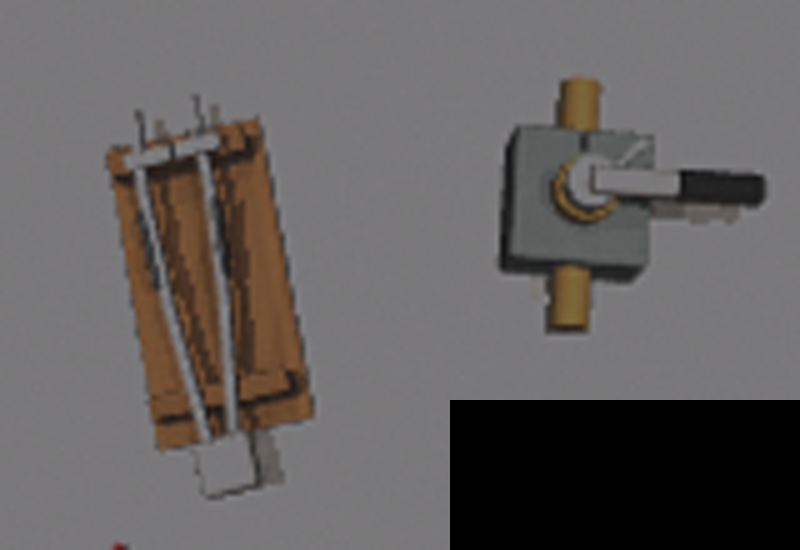

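Run:
```python
from h import *
for p,y in [((550,-318,180),-5),((550,-318,49),-5),((600,-302,49),40),((480,250,180),-82),((480,250,20),-82),((470,5,51),-82),((470,5,51),-90)]:
    q=manip.ik(p,down(np.radians(y))); print(p,y,None if q is None else np.round(q,2))
manip.move_pose((530,-290,220),down(np.radians(-5)))
wsnap("tap1"); print(manip.current_clock())
```

```text
(550, -318, 180) -5 [ 0.74  0.53 -0.37  1.67  0.22  0.99  0.21]
(550, -318, 49) -5 [ 0.7   0.69 -0.31  1.74  0.29  0.76  0.16]
(600, -302, 49) 40 [ 0.74  0.77 -0.47  1.63  0.43  0.84  0.79]
(480, 250, 180) -82 [ 0.21  0.56 -0.98  1.87  0.55  1.01 -2.44]
(480, 250, 20) -82 [-0.12  0.68 -0.54  1.97  0.56  0.65 -2.45]
(470, 5, 51) -82 [ 0.26  0.5  -0.41  2.13  0.36  0.57 -1.84]
(470, 5, 51) -90 [ 0.25  0.5  -0.39  2.13  0.35  0.57 -1.97]
1.9083
```

View pics/tap1.png

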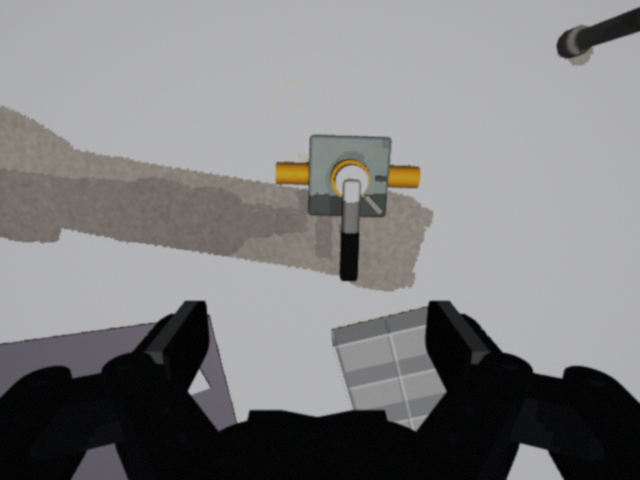

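```bash
python3 - <<'E'
from h import *
im,C=wload("tap1"); Ct=cam("top"); it=cv2.imread("pics/top0.png")
hsv=cv2.cvtColor(im,cv2.COLOR_BGR2HSV)
m=cv2.inRange(hsv,(12,150,60),(30,255,255)); n,l,s,c=cv2.connectedComponentsWithStats(m)
for i in range(1,n):
    if s[i,4]>60: print("brass",s[i],c[i])
k=cv2.inRange(im,(0,0,0),(35,35,35)); k[:225]=0;k[290:]=0;k[:,:320]=0;k[:,380:]=0
cnt=max(cv2.findContours(k,0,2)[0],key=cv2.contourArea); r=cv2.minAreaRect(cnt); print("sleeve",r,cv2.boundingRect(cnt))
P=plane(C,[r[0]],74)[0]; print("sleeve c",P, "pip ends",plane(C,[(277,173.5),(419.5,177)],20))
print("knob",plane(C,[(351,181)],74)," end",plane(C,[(349,279),(348.5,233)],68))
# block top corners
print("blk",plane(C,[(310,136),(391,138),(387,216),(308,214)],40))
print("rib",plane(C,[(363,196),(381,213)],41))
# the top view cross-check
h2=cv2.cvtColor(it,cv2.COLOR_BGR2HSV)
k=cv2.inRange(it,(0,0,0),(40,40,40));k[:205]=0;k[230:]=0;k[:,:424]=0;k[:,460:]=0
cnt=max(cv2.findContours(k,0,2)[0],key=cv2.contourArea); r=cv2.minAreaRect(cnt);print("top sleeve",r,plane(Ct,[r[0]],70))
E
python3 -c "
import cv2;im=cv2.imread('pics/tap1.png');cv2.imwrite('pics/tap1z.png',cv2.resize(im[125:295,260:440],None,fx=4,fy=3.5,interpolation=2))"
```

```text
brass [331 160  37  35 218] [343.66972477 169.5       ]
brass [276 163  33  21 650] [292.14615385 172.95538462]
brass [388 166  32  21 606] [403.37458746 176.50825083]
sleeve ((348.7798767089844, 255.78250122070312), (16.69384765625, 46.95925521850586), 2.385944128036499) (340, 232, 19, 48)
sleeve c [ 552.65588907 -319.13970446   74.        ] pip ends [[ 495.54680616 -252.15716686   20.        ]
 [ 625.82963734 -267.289307     20.        ]]
knob [[ 558.49899048 -258.11722541   74.        ]]  end [[ 551.78770809 -342.15048107   68.        ]
 [ 554.11554473 -301.37713572   68.        ]]
blk [[ 529.32993851 -221.83860261   40.        ]
 [ 597.11077213 -229.68207419   40.        ]
 [ 591.17154844 -296.54221945   40.        ]
 [ 521.09605752 -288.30543931   40.        ]]
rib [[ 570.73997167 -276.46249201   41.        ]
 [ 585.7982022  -293.09619341   41.        ]]
top sleeve ((443.17938232421875, 217.16763305664062), (16.029569625854492, 5.522148132324219), 4.398705005645752) [[ 553.49969885 -321.5587705    70.        ]]
```

View pics/tap1z.png

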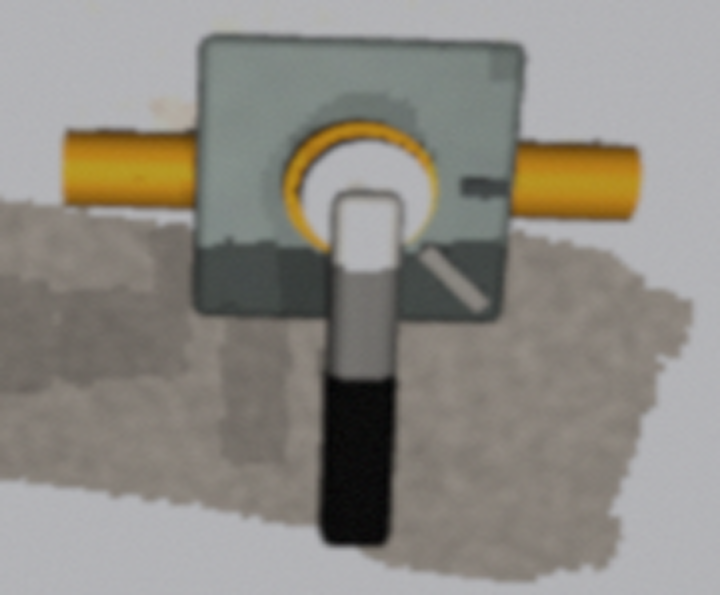

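```bash
cat > turn.py <<'E'
from h import *
ax=np.array([560,-259.5]); 
def pose(yl,r=61,z=51):
    a=np.radians(yl); return (*(ax+r*np.array([np.cos(a),np.sin(a)])),z),down(a+np.pi/2)
E
python3 - <<'E'
from turn import *
p,o=pose(-96); manip.move_pose((p[0],p[1],130),o)
manip.command_gripper(0.5,20)
print(manip.move_l(p,o,feed=120,f_stop=8), manip.current_eef_pos())
manip.command_gripper(0.0,20); print("w",manip.current_gripper_width(),manip.current_force(),manip.current_clock())
wsnap("tap2")
E
```

```text
False [ 554.19311067 -320.29715558   51.52132543]
w 0.15632579991141277 [-2.23073911  0.32982271  5.20259155] 4.0417
```

View pics/tap2.png

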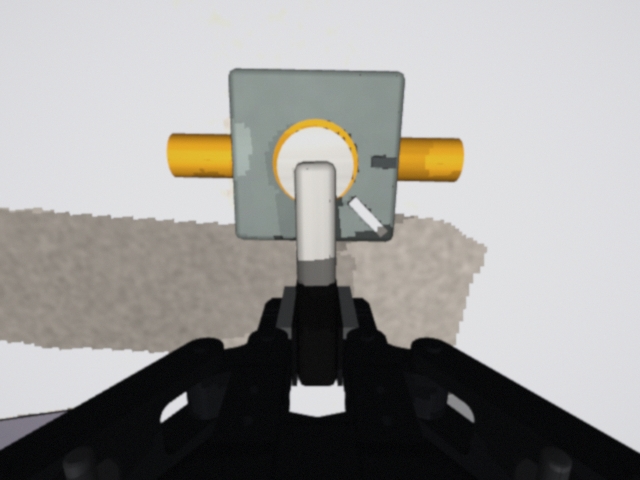

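Run:
```python
from turn import *
im,C=wload("tap2")
P=plane(C,[(167,155),(463,159.5)],20);print(P.mean(0),np.degrees(np.arctan2(*(P[1]-P[0])[1::-1])))
B=plane(C,[(230,70),(404,73),(396,240),(236,239)],40);print(B,B.mean(0));print(plane(C,[(316,160)],74))
for y in np.arange(-90,-52,7.66):
    manip.move_l(*pose(y),feed=60)
print("before last",manip.current_force())
manip.move_l(*pose(-51.7),feed=60); manip.hold(0.2)
print(manip.current_force(),manip.current_eef_pos(),pose(-51.7)[0],manip.current_clock()); wsnap("tap3")
```

```text
[ 559.39670983 -259.34367093   20.        ] -6.874830538273598
[[ 530.56938034 -222.19735867   40.        ]
 [ 596.88840993 -230.26069913   40.        ]
 [ 590.79598273 -296.80030777   40.        ]
 [ 521.68645021 -289.05417157   40.        ]] [ 559.9850558  -259.57813429   40.        ]
[[ 560.11844059 -256.99461585   74.        ]]
before last [-4.4138494   1.29898759  8.74073218]
[-4.61770048  0.60587092  8.26581815] [ 597.10634572 -307.56571699   51.89222609] (np.float64(597.8065209395036), np.float64(-307.37135860251806), 51) 5.9667
```

View pics/tap3.png

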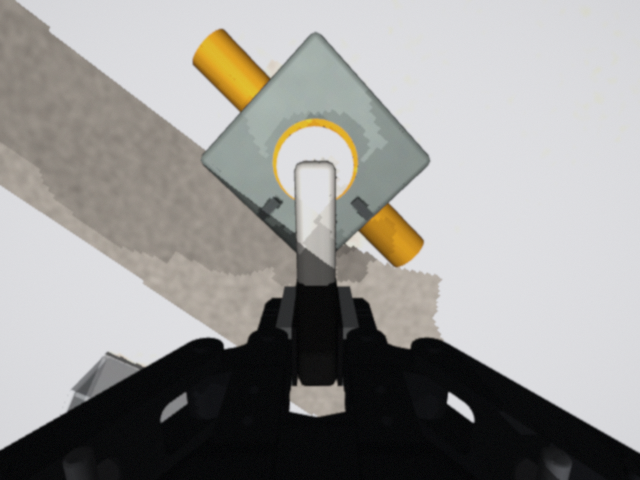

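Run:
```python
from turn import *
manip.command_gripper(0.5,20)
p,o=pose(-51.7); manip.move_l((p[0],p[1],170),o,feed=150); wsnap("tap4")
cv2.imwrite("pics/tap4t.png",manip.camera("top"))
# go to the tweezers view
manip.move_pose((480,250,220),down(np.radians(-82))); wsnap("tw1"); print(manip.current_clock(),manip.current_joint_pos())
```

```text
9.975 [-0.20371036  0.3352627  -0.40938277  1.86021489  0.1586915   0.97805926
 -2.11375666]
```

View pics/tap4.png

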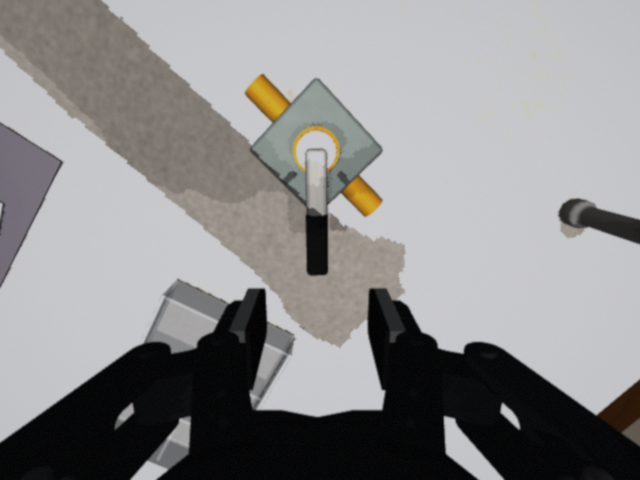

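View pics/tw1.png

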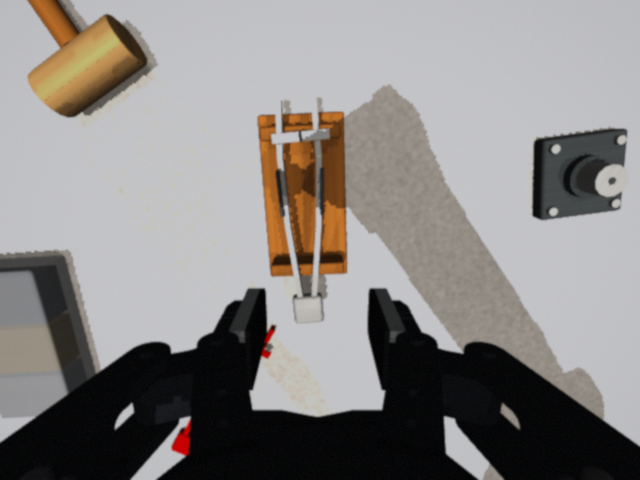

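Run:
```python
import cv2,numpy as np
im=cv2.imread('pics/tw1.png');cv2.imwrite('pics/tw1z.png',np.hstack([cv2.resize(im[90:330,255:355],None,fx=2.5*1.6,fy=2.5,interpolation=2),cv2.resize(im[90:240,520:640],None,fx=3.3,fy=4,interpolation=2)]))
```

```text
(no output)
```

View pics/tw1z.png

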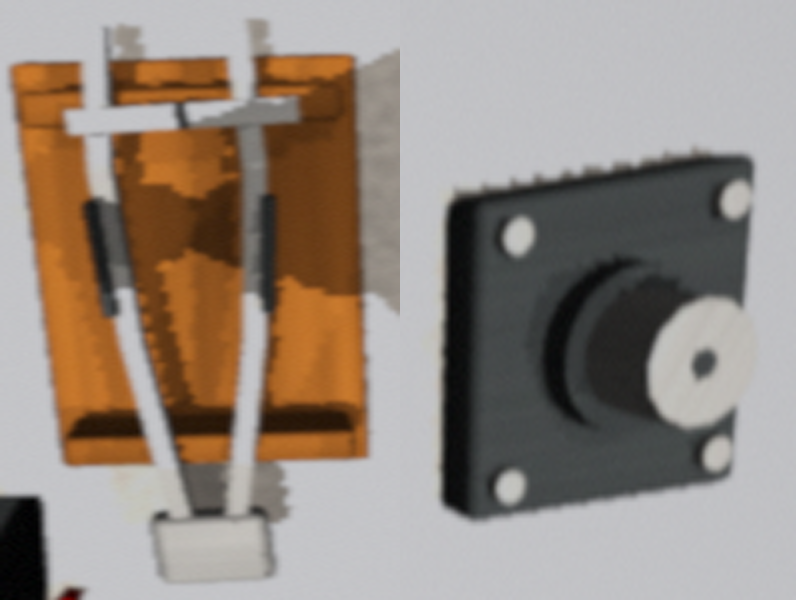

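Run:
```python
from h import *
im,C=wload("tw1")
z=lambda a:np.c_[255+np.array(a)[:,0]/4,90+np.array(a)[:,1]/2.5]
yaw=lambda a,b:np.degrees(np.arctan2(*(b-a)[1::-1]))
L=plane(C,z([(108,315),(88,200)]),50);Rr=plane(C,z([(270,312),(276,195)]),50)
print("L",L,L.mean(0),yaw(*L));print("R",Rr,Rr.mean(0),yaw(*Rr))
T=plane(C,z([(298,108),(64,122)]),50);print("tongue",T,yaw(*T)-90)
H=plane(C,z([(213,547)]),46)[0];print("hinge",H)
print("line",plane(C,z([(182,115)]),52))
pl=plane(C,z([(65,465),(12,65),(368,460),(355,60)]),6);print("plank",pl,yaw(pl[0],pl[1]),yaw(pl[2],pl[3]))
g=cv2.cvtColor(im,cv2.COLOR_BGR2GRAY)[155:205,575:640]; m=(g>110).astype(np.uint8); 
hsv=cv2.cvtColor(im,cv2.COLOR_BGR2HSV)
D=plane(C,[(520+700/3.3,90+362/4)],52);print("die",D)
print(plane(cam("top"),[(309.7,226.5)],52))
b=plane(C,np.array([(519,237),(736,200),(716,455),(509,486)])/[3.3,4]+[520,90],20);print("die bolts",b.mean(0))
```

```text
L [[478.04520273 281.23792163  50.        ]
 [516.54219151 289.77143751  50.        ]] [497.29369712 285.50467957  50.        ] 12.498494777339475
R [[483.94044281 246.65516825  50.        ]
 [523.59619458 251.08528082  50.        ]] [503.76831869 248.87022453  50.        ] 6.374325367087004
tongue [[551.82382404 250.65053891  50.        ]
 [540.88618974 297.34434595  50.        ]] 13.183367834699325
hinge [391.4608807  246.92163474  46.        ]
line [[546.42074067 273.6606284   52.        ]]
plank [[403.10793042 288.1022816    6.        ]
 [557.96224062 316.44699374   6.        ]
 [416.15955087 210.71156992   6.        ]
 [570.51866461 238.8267014    6.        ]] 10.372660888574892 10.322752619223088
die [[560.66776741 -88.29852493  52.        ]]
[[545.28065487   8.0282789   52.        ]]
die bolts [ 561.76395708 -100.65587473   20.        ]
```

Run:
```python
from h import *
im,C=wload("tw1")
q=lambda a:(np.array(a)-[400,0])/[3.3,4]+[520,90]
print(plane(C,q([(700,362)]),52),plane(C,q([(519,237),(736,200),(716,455),(509,486)]),20).mean(0))
o=down(np.radians(-77.2)); manip.command_gripper(0.75,40)
manip.move_pose((500.5,267.2,110),o)
print(manip.move_l((500.5,267.2,21),o,feed=100,f_stop=8),manip.current_eef_pos(),manip.current_force())
wsnap("tw2");print(manip.current_clock())
```

```text
[[546.69069614  11.98429636  52.        ]] [546.38260388   9.70983355  20.        ]
False [500.96244273 267.54781469  21.59659951] [ 0.83117798  0.8361088  -0.17803209]
11.9333
```

View pics/tw2.png

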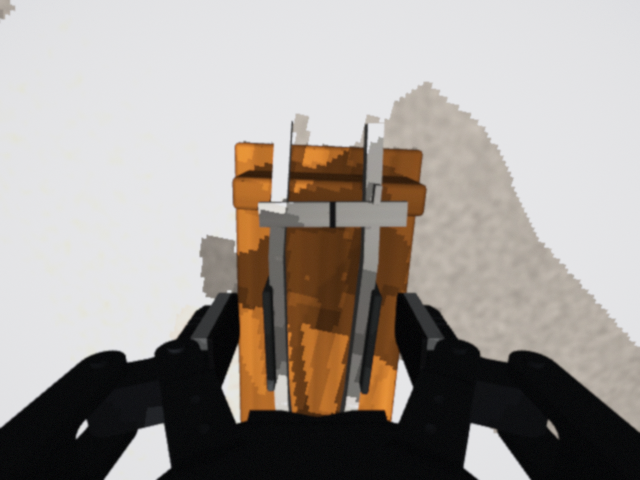

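Run:
```python
from h import *
manip.command_gripper(0.42,40);print(manip.current_gripper_width(),manip.current_force())
manip.command_gripper(0.37,40);print(manip.current_gripper_width(),manip.current_force())
wsnap("tw3");print(manip.current_clock())
```

```text
0.4233103600185896 [-0.62917883 -1.22901616  5.29043728]
0.37412539304532305 [-0.69418031 -1.72548349  8.22993032]
12.6
```

View pics/tw3.png

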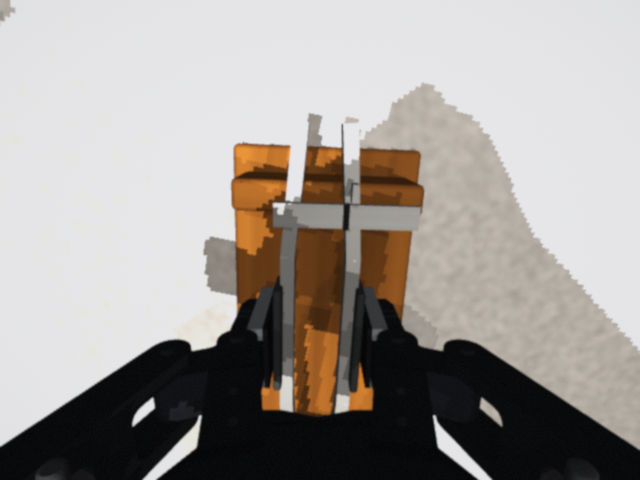

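Run:
```python
import cv2,numpy as np
im=cv2.imread('pics/tw3.png');cv2.imwrite('pics/tw3z.png',cv2.resize(im[105:245,255:435],None,fx=4,fy=4,interpolation=2))
```

```text
(no output)
```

View pics/tw3z.png

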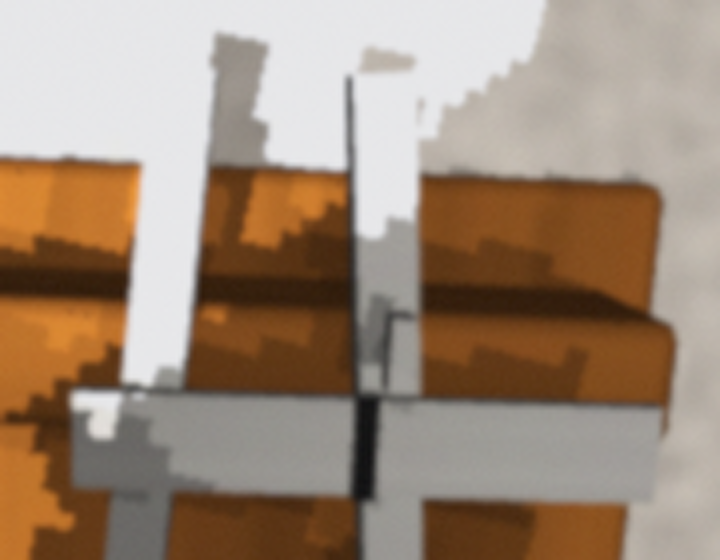

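Run:
```python
from h import *
o=manip.current_tool_rot();manip.command_gripper(0.352,40);print(manip.current_gripper_width())
p=manip.current_eef_pos()
manip.move_l((500.5,267.2,120),down(np.radians(-77.2)),feed=80);print(manip.current_force(),manip.current_gripper_width())
wsnap("tw4");cv2.imwrite("pics/sc4.png",manip.camera("scene"));print(manip.current_clock())
im=cv2.imread('pics/tw4.png');cv2.imwrite('pics/tw4z.png',cv2.resize(im[105:245,255:435],None,fx=4,fy=4,interpolation=2))
```

```text
0.35779992524989
[ 1.00981388 -0.3844195  -1.55214825] 0.3547924907186879
14.3083
```

View pics/tw4z.png

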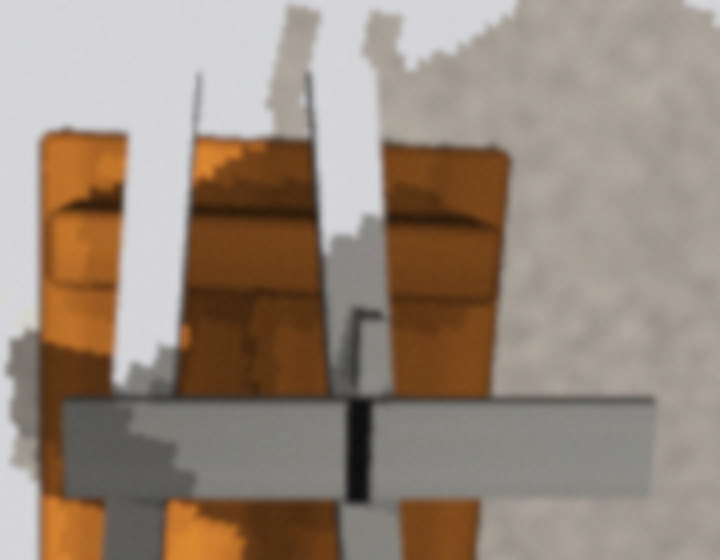

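View pics/tw4.png

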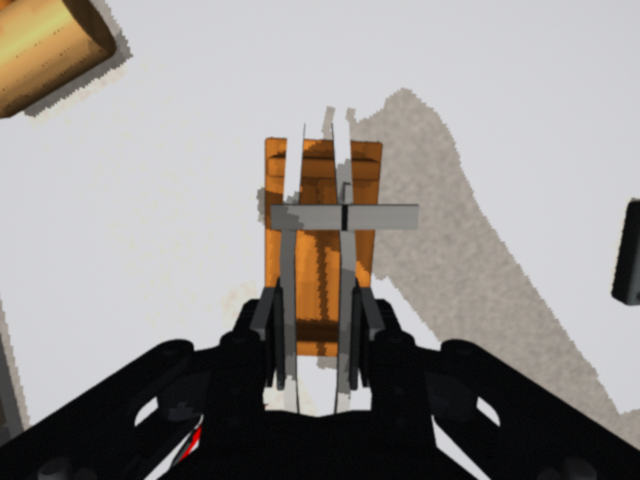

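Run:
```python
import cv2
im=cv2.imread('pics/sc4.png');cv2.imwrite('pics/sc4z.png',cv2.resize(im[100:320,260:520],None,fx=3,fy=2.7,interpolation=2))
```

```text
(no output)
```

View pics/sc4z.png

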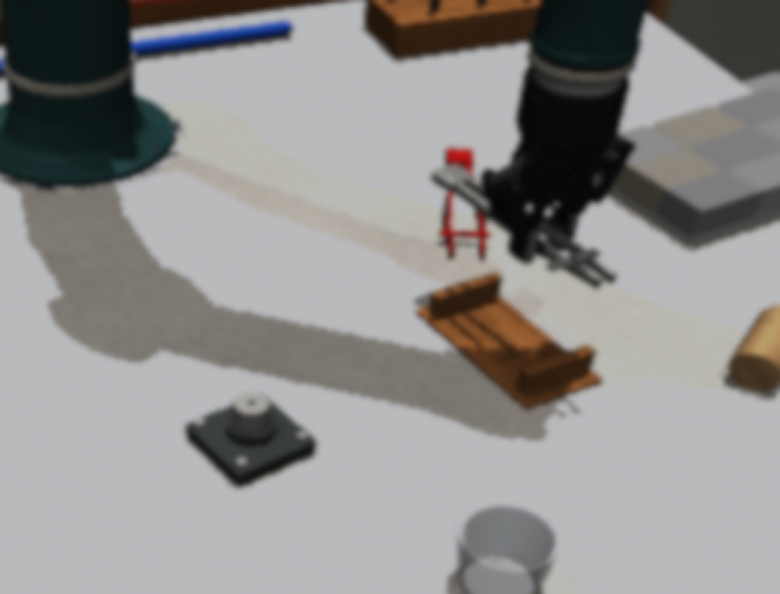

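Run:
```python
from h import *
im,C=wload("tw4");d=np.load("pics/tw4.npz");t=d['t'];print(t,C[2])
crop=cv2.resize(im[115:165,285:360],None,fx=10,fy=10,interpolation=cv2.INTER_NEAREST);cv2.imwrite("pics/tw4y.png",crop)
for dz,a,b in((22.4,194,315),(12.4,199,309)):
    P=plane(C,[(255+a/4,105+85/4),(255+b/4,105+85/4)],t[2]+dz);print(np.linalg.norm(P[1]-P[0]),P.mean(0))
```

```text
[500.15187004 266.99812337 119.42005575] [569.32673845 283.87246588 261.00825799]
9.367156685343305 [571.32808018 283.89501246 141.82005575]
9.230070287550463 [571.48673449 283.93778363 131.82005575]
```

View pics/tw4y.png

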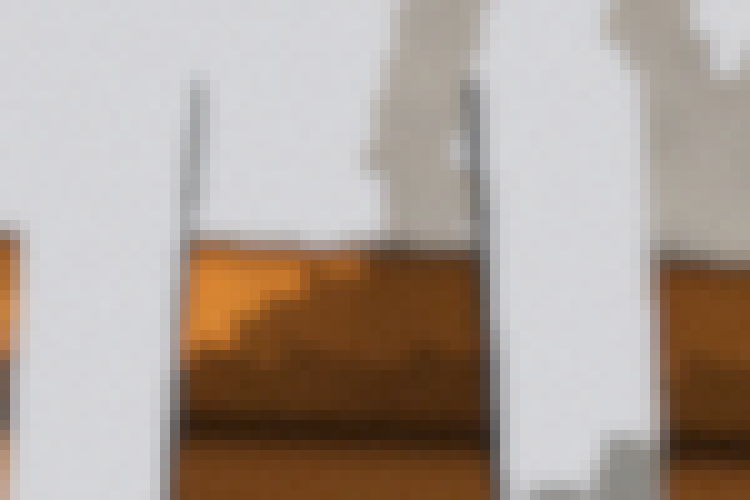

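```bash
cat > dp.py <<'E'
from h import *
yw=np.radians(12.8);f=np.array([np.cos(yw),np.sin(yw)]);l=np.array([-f[1],f[0]]);o=down(yw-np.pi/2)
def tcp(tip,z,fo=74,la=0.7): 
    p=np.array(tip)-fo*f-la*l; return (p[0],p[1],z)
E
python3 - <<'E'
from dp import *
manip.move_l(tcp((546,9),85),o,feed=120)
manip.command_gripper(0.344,40);manip.hold(.2);print(manip.current_gripper_width(),manip.current_eef_pos(),tcp((546,9),85),manip.current_force())
wsnap("d1");print(manip.current_clock())
E
```

```text
0.3467996797503803 [474.00202972  -8.04919937  85.01737758] (np.float64(473.99403172972194), np.float64(-8.077193371854474), 85) [-0.0384112   0.46794256 -2.8225708 ]
17.25
```

View pics/d1.png

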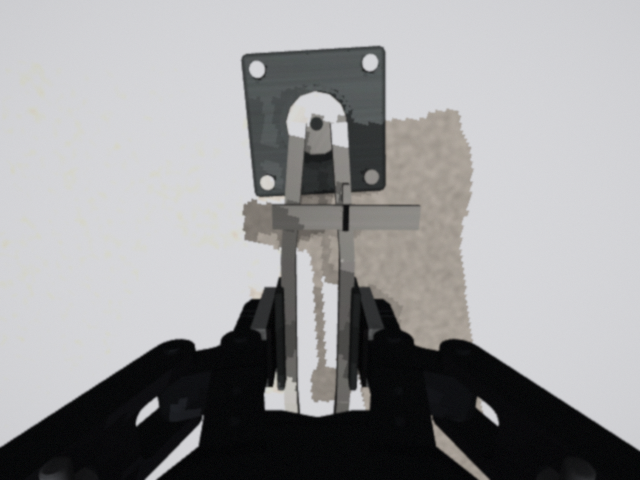

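Run:
```python
from dp import *
im,C=wload("d1");t=np.load("pics/d1.npz")['t']
cv2.imwrite("pics/d1z.png",cv2.resize(im[80:230,270:390],None,fx=6,fy=4,interpolation=2))
D=plane(C,[(316.3,124)],52)[0];print("die hole",D, "face top edge",plane(C,[(317.5,91.5)],52))
print("bolts",plane(C,[(257,69),(370,62.5),(372,177),(267,183)],20).mean(0))
tip=t[:2]+74*f+.7*l;print("tip",tip)
```

```text
die hole [546.86127066  10.11520512  52.        ] face top edge [[560.36647867  12.6237722   52.        ]]
bolts [546.96709891  10.12622103  20.        ]
tip [546.00799799   9.027994  ]
```

View pics/d1z.png

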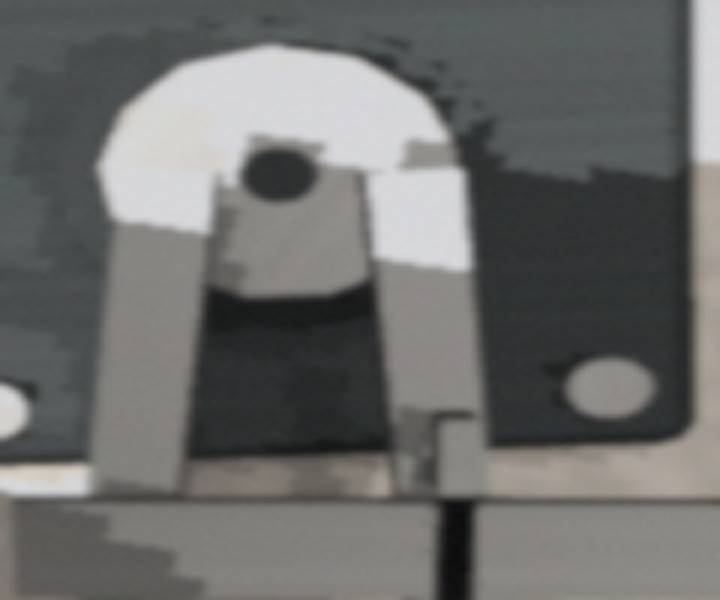

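Run:
```python
from dp import *
print(manip.move_l(tcp((546.9,10.1),49.6),o,feed=60,f_stop=10));manip.hold(.3)
print(manip.current_gripper_width(),manip.current_eef_pos(),tcp((546.9,10.1),49.6),manip.current_force())
wsnap("d2");s=manip.camera("scene");cv2.imwrite("pics/d2s.png",s);cv2.imwrite("pics/d2t.png",manip.camera("top"));print(manip.current_clock())
Cs=cam("scene");t=manip.current_eef_pos()
pts={"tip":[*(t[:2]+74*f+.7*l),t[2]+17.4],"die":[546.9,10.1,52],"back":[*(t[:2]-127*f),t[2]+17.4]}
for k,v in pts.items(): print(k,v,proj(Cs,v))
cv2.imwrite("pics/d2sz.png",cv2.resize(s[190:290,300:420],None,fx=6,fy=6,interpolation=2))
w=cv2.imread("pics/d2.png");cv2.imwrite("pics/d2z.png",cv2.resize(w[70:230,250:410],None,fx=5,fy=3.7,interpolation=2))
```

```text
False
0.3446116002427285 [475.10447939  -7.0402924   49.90170198] (np.float64(474.8940317297219), np.float64(-6.977193371854473), 49.6) [-0.17440234 -0.59528193 -0.8199524 ]
18.4417
tip [np.float64(547.0041612853469), np.float64(10.068645021462597), np.float64(67.15936357673564)] [[344.17370897 243.85604594]]
die [546.9, 10.1, 52] [[344.01976603 248.68106174]]
back [np.float64(351.1542250182623), np.float64(-35.14520754806422), np.float64(67.15936357673564)] [[302.45815579 198.47895964]]
```

View pics/d2sz.png

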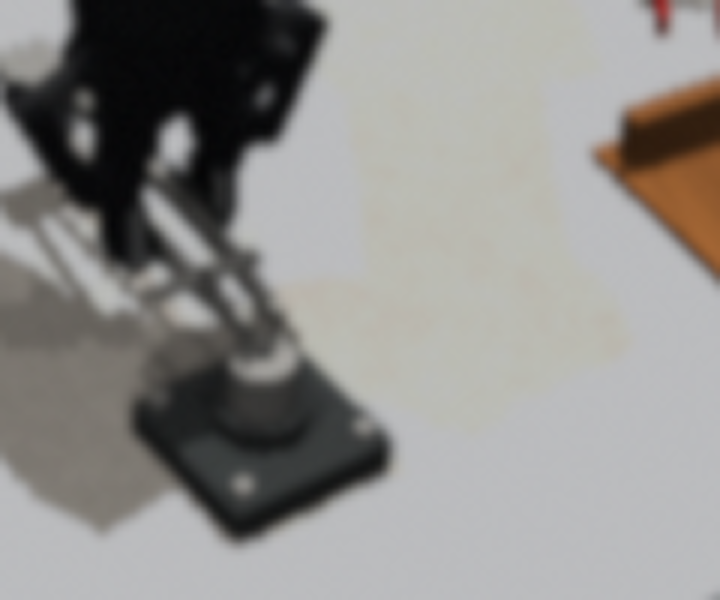

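View pics/d2z.png

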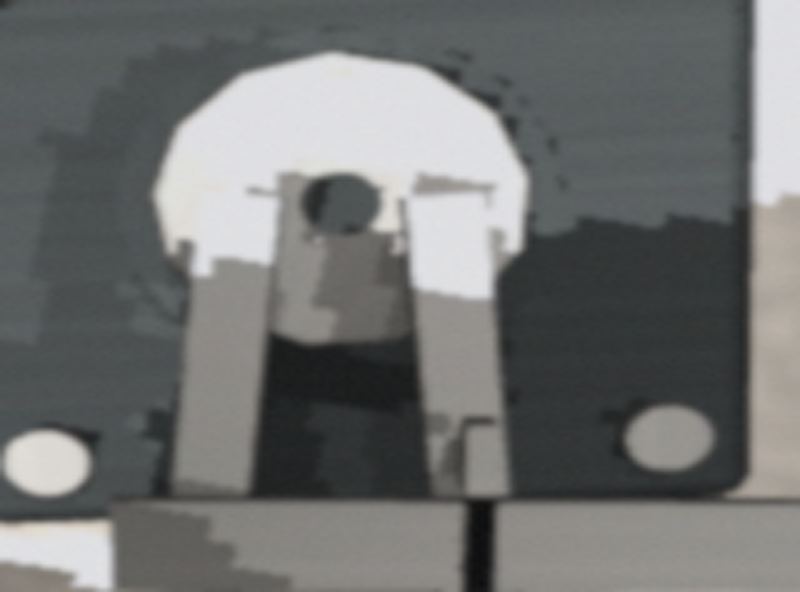

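View pics/d2t.png

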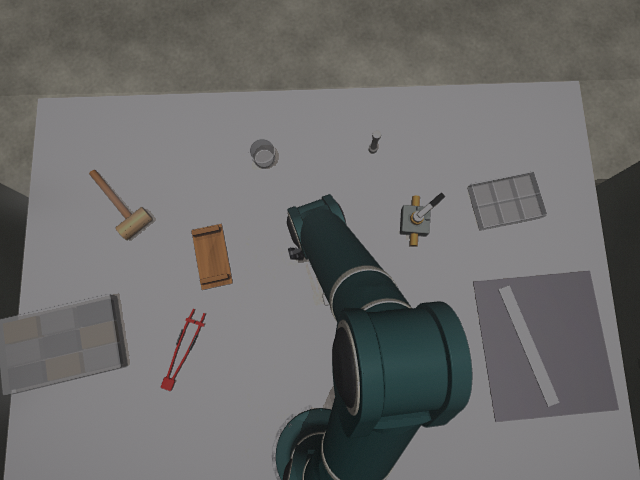

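Run:
```python
from dp import *
im,C=wload("d2");t=np.load("pics/d2.npz")['t']
g=cv2.cvtColor(im,cv2.COLOR_BGR2GRAY)
for r in (124,126,128): print(r,list(g[r,296:340]))
D=plane(C,[(318.2,125.1)],52)[0];print("die",D,"tip",plane(C,[(305.5,122.3),(331,122.3)],t[2]+22.4))
s=cv2.imread("pics/d2s.png");Cs=cam("scene")
z=cv2.resize(s[232:266,325:365],None,fx=16,fy=16,interpolation=cv2.INTER_CUBIC)
def mk(P,c):
    u=(proj(Cs,P)[0]-[325,232]+.5)*16;cv2.drawMarker(z,tuple(int(v) for v in u),c,0,14,1)
for a in np.radians(range(0,360,20)): mk([546.9+14*np.cos(a),10.1+14*np.sin(a),52],(0,255,0))
tip=np.array([546.9,10.1])
for s_ in(1,-1):
  for h in (62,72): mk([*(tip+l*s_*4),h],(0,0,255) if h==62 else (255,0,0))
cv2.imwrite("pics/d2m.png",z)
```

```text
124 [np.uint8(223), np.uint8(223), np.uint8(223), np.uint8(223), np.uint8(221), np.uint8(221), np.uint8(221), np.uint8(220), np.uint8(213), np.uint8(189), np.uint8(151), np.uint8(137), np.uint8(142), np.uint8(126), np.uint8(90), np.uint8(60), np.uint8(50), np.uint8(44), np.uint8(51), np.uint8(68), np.uint8(78), np.uint8(82), np.uint8(81), np.uint8(82), np.uint8(82), np.uint8(82), np.uint8(84), np.uint8(85), np.uint8(87), np.uint8(108), np.uint8(166), np.uint8(207), np.uint8(211), np.uint8(182), np.uint8(157), np.uint8(193), np.uint8(214), np.uint8(219), np.uint8(220), np.uint8(220), np.uint8(219), np.uint8(220), np.uint8(221), np.uint8(222)]
126 [np.uint8(224), np.uint8(222), np.uint8(224), np.uint8(222), np.uint8(222), np.uint8(223), np.uint8(223), np.uint8(223), np.uint8(216), np.uint8(186), np.uint8(149), np.uint8(138), np.uint8(143), np.uint8(129), np.uint8(95), np.uint8(62), np.uint8(46), np.uint8(48), np.uint8(65), np.uint8(78), np.uint8(82), np.uint8(82), np.uint8(81), np.uint8(81), np.uint8(82), np.uint8(83), np.uint8(84), np.uint8(84), np.uint8(86), np.uint8(115), np.uint8(1
[... 285 characters left out ...]
nt8(224), np.uint8(222), np.uint8(224), np.uint8(213), np.uint8(173), np.uint8(140), np.uint8(139), np.uint8(143), np.uint8(139), np.uint8(115), np.uint8(79), np.uint8(52), np.uint8(51), np.uint8(70), np.uint8(80), np.uint8(82), np.uint8(82), np.uint8(82), np.uint8(83), np.uint8(83), np.uint8(83), np.uint8(83), np.uint8(85), np.uint8(103), np.uint8(151), np.uint8(200), np.uint8(217), np.uint8(215), np.uint8(195), np.uint8(160), np.uint8(185), np.uint8(217), np.uint8(223), np.uint8(224), np.uint8(222), np.uint8(223), np.uint8(223), np.uint8(223), np.uint8(223)]
die [546.97524499  10.08919017  52.        ] tip [[546.48842289  14.05449985  72.30170198]
 [548.22874119   6.36707292  72.30170198]]
```

View pics/d2m.png

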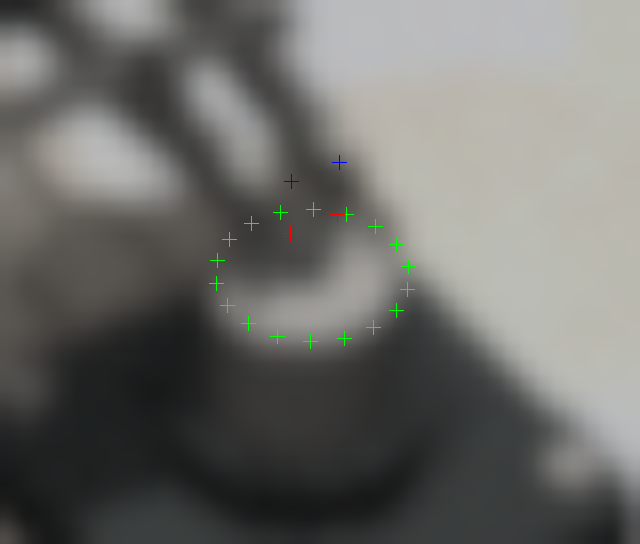

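Run:
```python
from h import *
zs=[]
for n in("tw2","tw3","tw4","d1","d2"):
    im,_=wload(n);t=np.load(f"pics/{n}.npz")['t'];zs.append(cv2.resize(im[195:235,260:430],None,fx=4,fy=3,interpolation=2));print(n,t.round(2))
cv2.imwrite("pics/tong.png",np.vstack(zs))
```

```text
tw2 [500.96 267.55  21.6 ]
tw3 [501.51 267.1   22.31]
tw4 [500.15 267.   119.42]
d1 [474.    -8.05  85.02]
d2 [475.1   -7.04  49.9 ]
```

View pics/tong.png

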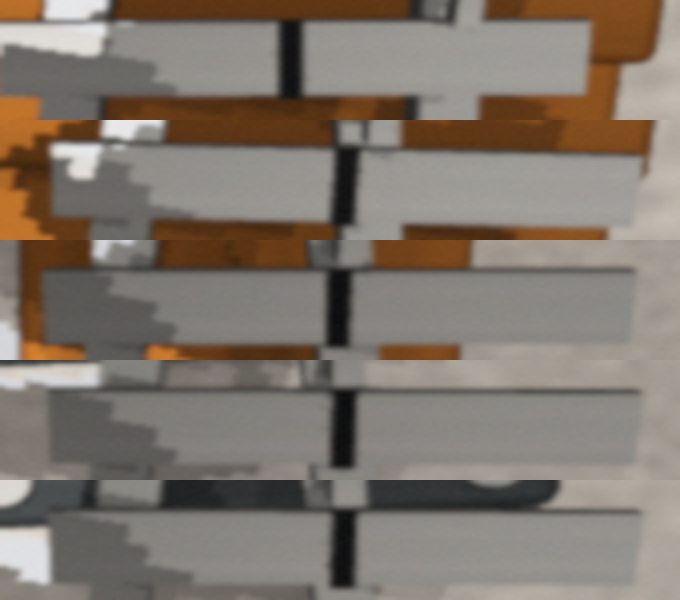

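Run:
```python
from dp import *
manip.hold(1.0);print(manip.current_gripper_width(),manip.current_eef_pos(),manip.current_force())
w,C=wsnap("d3");g=cv2.cvtColor(w,cv2.COLOR_BGR2GRAY);print(g[126,302:310].tolist(),g[126,326:336].tolist())
t=manip.current_eef_pos();P=plane(C,[(305.2,123),(330.8,123)],t[2]+21.7);print(np.linalg.norm(P[1]-P[0]),P.mean(0))
cv2.imwrite("pics/d3z.png",cv2.resize(w[70:230,250:410],None,fx=5,fy=3.7,interpolation=2));print(manip.current_clock())
```

```text
0.3483927944615177 [474.88717788  -6.95683518  49.58360482] [ 0.55507842 -0.69408326 -1.35139882]
[224, 224, 216, 185, 148, 139, 143, 139] [166, 205, 212, 186, 156, 189, 218, 222, 223, 223]
7.9591886111658745 [546.95252865  10.33010686  71.30140338]
19.4917
```

View pics/d3z.png

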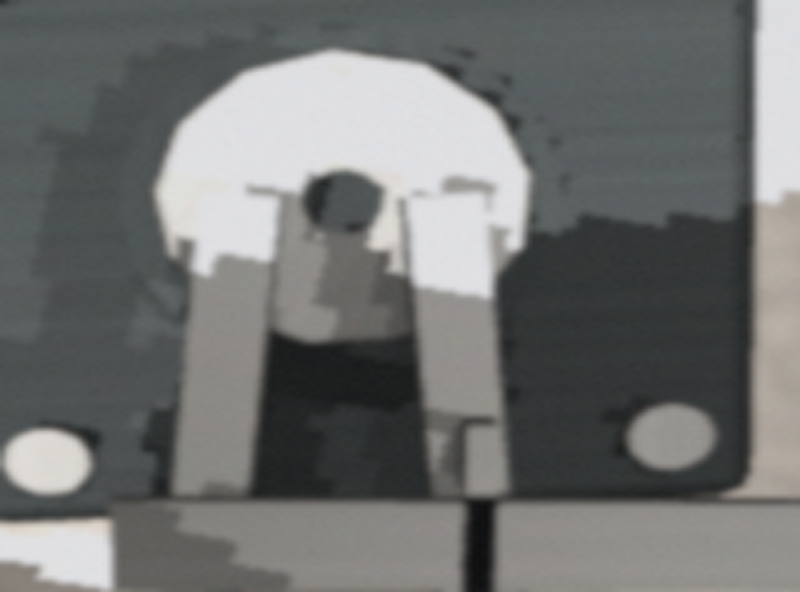

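Run:
```python
from dp import *
manip.move_l(tcp((546.9,10.1),50.2),o,feed=10);manip.hold(1.0);print(manip.current_gripper_width(),manip.current_eef_pos(),manip.current_force(),manip.current_clock())
manip.sign_off()
```

```text
0.34231331984618146 [474.90196784  -6.97789846  50.21346   ] [-0.50415266  0.06393316 -1.34193295] 20.7417
the job is handed in; nothing more can be done
```

The tap is at half open and released. The tweezers are off their rest and held over the die, squeezed to about 8 mm, and I handed the job in at 20.7 s.

**Tap:** I gripped the lever's sleeve and swung it along its arc until it covered the white rib, then let go. The pictures after release show it on the block's diagonal and staying there. I did not measure the released angle numerically.

**Tweezers:** These are the last checks, from the wrist camera just before a final 0.6 mm rise:

| Check | Result |
|---|---|
| Tip gap | about 8.0 mm |
| Fin | on the line |
| Tip position | mid point within about 0.3 mm of the die's centre |
| Tip height | about 15 mm above the face, counting the rise |
| Level | the tongue's apparent length unchanged since the rest, so no visible tilt |

The height is not measured directly. It rests on the tweezers' known height on their rest and that unchanged tongue.

**Weak or disagreeing checks:**
- **Scene camera:** it could not confirm the height. The tips' dark outline ran lower than I predicted, which I put down to their shadow on the die face.
- **Gripper opening:** the readings scattered between 0.342 and 0.348, but the gap in the pictures did not change.
- **After the last rise:** I took no picture, only readings.

The cup, mallet, rivet setter, tray and the red look-alike appear unmoved in the last top view.

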